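# Measure a shoe tree on the shoe-length gauge

### The job

Measure the longer of the two cedar shoe trees on the wooden length gauge: first slide the brass cursor all the way out to its end stop, away from the heel stop, then lay the tree flat along the middle of the board with its heel at the heel stop and let go of it. Then slide the cursor back in until it rests against the tree's toe with the heel touching the heel stop, without dropping or forcing anything, and leave the other things where they are.

Things in the scene. Friction and masses are not known exactly. Their poses are not given: they have to be found in the camera images.
- gauge: Dark cherry shoe-length gauge, fixed: board 395 x 110 x 12 mm thick. Origin on its underside, centre line, below the inner face of the heel stop (wall 84 mm wide at x = -20 to 0, top z 62 mm). x runs along the board from heel stop to toe end (to x = 375 mm), z up; bed surface at z = 12 mm. A low end block (x 360 to 375, top z 32 mm) closes the toe end.
- cursor (a joint): Position of the brass cursor along the gauge, m: 0 innermost, 0.12 at its outer end stop (towards the toe end). The cursor's face stands 0.18 + this value from the heel stop's inner face. It moves stiffly (about 2 N) and stays where it is left.
- cursor_face (a point): Middle of the cursor's upright face, which looks to the heel stop: a brass plate 70 wide x 40 high x 8 mm thick; 33 mm above the shelf. Axes as the gauge's.
- cursor_grip (a point): Grip point on the cursor's upright brass fin, 36 mm behind its face and 52 mm above the shelf. The fin is 14 mm thick (gauge y), 32 mm long (gauge x), its top 68 mm above the shelf. Below it is a foot 60 mm wide, top 23 mm above the shelf. Axes as the gauge's.
- long_tree: Longer cedar shoe tree, loose, 250 mm long, 0.2 to 0.4 kg. Origin under the middle of its length; x towards the split toe, z up. Toe block (x 25 to 125 mm) 72 wide x 42 high, two halves with a 5 mm slit; heel block (x -125 to -50 mm) 48 wide x 48 high, round end, small brass knob on top to z 64 mm; a narrow neck between.
- long_tree_neck (a point): Grip point of the longer tree, near its balance point at x = -10, z = 28 mm: the neck is a bar 22 mm wide (y), z from 14 to 40 mm, free for 75 mm along x. Axes as the tree's.
- long_tree_heel (a point): Heel end of the longer tree, at x = -125, z = 21 mm.
- long_tree_toe (a point): Toe end of the longer tree, at x = 125, z = 21 mm.
- short_tree: The shorter cedar shoe tree, same shape, 200 mm long, 66 mm wide, loose; leave alone. Origin under its middle, x towards the toe.
- boot_jack: Cast brass boot jack with two horns, about 235 long x 100 wide x 40 mm high, loose; leave alone. Origin on its underside, horns to its +x.
- tap_block: Steel heel tap block, 60 x 50 x 36 mm high, loose; leave alone. Origin under its centre.
- egg: Marble egg standing on a flat, 45 mm across x 56 mm high, loose; leave alone. Origin under its centre.
- tin: Round polish tin, 72 mm across x 26 mm high, loose; leave alone. Origin under its centre.
- brush: Shoe brush, bristles down, 170 x 52 x 44 mm high, loose; leave alone. Origin under its centre, x along its length.

How it is judged:
On the way, in this order (a step that is already met when the one before it is completed fails the run):
1. the cursor is out at its end stop (joint above 0.116 m) (value of joint cursor above 0.116 m), for 0.2 s.
2. the longer tree lies released and flat along the middle of the board (heel and toe within 15 mm of the centre line), heel towards the heel stop and within 35 mm of it (x of long_tree_heel in the frame of gauge between -0.005 and 0.035 m and y of long_tree_heel in the frame of gauge between -0.015 and 0.015 m and y of long_tree_toe in the frame of gauge between -0.015 and 0.015 m and angle between long_tree's own z axis and vertical below 0.08 rad and z of long_tree_heel in the frame of gauge between 0.028 and 0.04 m and contact force between the fingers and long_tree below 0.1 N), for 0.2 s.
At the end, for the whole second after the job is handed in: The longer tree lies flat and at rest on the gauge's board, heel and toe ends within 15 mm of the centre line, heel within 4 mm of the heel stop, and the cursor rests with its face within 4 mm of the tree's toe (x of long_tree_heel in the frame of gauge between -0.004 and 0.004 m and x of long_tree_toe in the frame of cursor_face between -0.004 and 0.004 m and y of long_tree_heel in the frame of gauge between -0.015 and 0.015 m and y of long_tree_toe in the frame of gauge between -0.015 and 0.015 m and angle between long_tree's own z axis and vertical below 0.08 rad and z of long_tree_heel in the frame of gauge between 0.028 and 0.04 m and linear speed of long_tree below 0.01 m/s and velocity of joint cursor between -0.005 and 0.005 m/s); the robot touches nothing.
It fails at once if the longer tree is dropped on, slammed into or squeezed in the gauge (contact forces between tree and gauge adding to more than 80 N, i.e. squeezed with 40 N from both ends) (contact force between gauge and long_tree above 80 N).
It fails at once if another thing on the shelf is moved more than 25 mm (distance of any of short_tree, boot_jack, tap_block, egg, tin, brush from where it was at the start of the episode above 0.025 m).
It also fails if it takes over 67 s, if anything falls off the work surface, if the arm or the gripper's body presses on something with over 40 N, if the wrist force passes 120 N, or if a joint passes its speed limit or range.

### The arm

A 6-joint arm with a two-finger parallel gripper is mounted at the origin on the work surface. World frame = base frame: x ahead of the robot, y to its left, z up, the work surface at z = 0. Lengths are in m, angles in rad, forces in N, time in s.
With the tool pointing down it reaches from about 0.275 to 0.875 m from the base axis. Payload 12.5 kg.
Tool frame: the origin (TCP) lies on the centre line of the jaws, within the pads' length; the fingertips stand r.finger_overhang ahead of it and the grasp point (between the pads) lies 3 mm ahead of it (r.finger_overhang is the distance from the TCP to the fingertips, in m); z points along the fingers, y is the line along which they close (so a half turn about z gives the same grasp; the last joint's range is limited). The gripper opens to 85 mm and grips with 20 to 120 N. Pads are 22 mm wide; open, the fingers measure 114 mm over their backs; the gripper's body (76 mm by 85 mm) begins 54 mm behind the grasp point. The pads swing forward as they close: fully open they stand 13 mm farther back than shut.
Start: joints at [1.214, 0.351, 1.652, -0, 1.139, -0.085], TCP at [0.148, 0.53, 0.253] pointing down, gripper open.
Joint ranges: [-2.75, 2.75], [-0.79, 2.1], [0.01, 2.65], [-1.57, 4.71], [0.07, 3.14], [-2.87, 2.87]. Speed limits (rad/s): [2.22, 2.22, 2.79, 3.14, 3.14, 3.14].

### API

Orientations are given as a unit quaternion [x, y, z, w].
In Python, from cell import r, optics gives the robot as it stands. The module is installed in compiled form; this text tells all that it offers. Calls block until the motion is done:
- r.move_to(position, orientation): joint-space move of the TCP to a pose.
- r.move_linear(position, rot=None, vel=0.15): straight line of the TCP; rot=None keeps the orientation; vel is the mean speed in m/s.
- r.set_joints(angles): joint-space move.
- r.set_gripper(opening, squeeze=None): opening from 0.0 (shut) to 1.0 (fully open); squeeze is the grip in N (None keeps the last); returns when the fingers have stopped.
- r.sleep(seconds).
- r.inverse_kinematics(position, orientation): joint angles nearest the present ones, or None.
- optics.get_image(name): name is "scene" or "top" or "wrist"; returns a dict with "pixels" (420x560x3 uint8, red, green, blue), "depth" (420x560 float32, m along the optical axis (not along the pixel's ray), 0 where there is no reading), "fx", "fy", "cx", "cy" (pixels), "camera_from_world" (4x4, takes a point from world to camera coordinates); the wrist camera has in their place "mount" (4x4, takes a point from camera to tool coordinates, whose origin is the TCP and whose axes are the flange's). Camera axes: x right, y down, z forward; pixel columns grow to the right and rows downward; lengths in m; the calibration is good to about 2 mm. A picture is of the moment at which its call begins: read the wrist's pose just before it.
A pose or a line that the arm cannot do raises r.PlanningError and nothing moves.
- r.hand_in(): hands the job in; it is judged then, once.
Readings, each from a call of its own:
- r.current_t(): time.
- r.current_q(): joint angles.
- r.current_qvel(): joint speeds.
- r.current_effort(): joint torques, N m.
- r.current_tool_pos(): TCP position.
- r.current_ee_rot(): TCP orientation.
- r.current_contact_force(): force on the tool from outside, world axes, zero at the start.
- r.current_torque(): the same for the moment, N m.
- r.current_opening(): opening from 0.0 (shut) to 1.0 (fully open).
- r.current_finger_force(): force on a finger pad.
Only numpy, scipy, OpenCV 4.12 (cv2) and the standard library are available. Lean on these libraries where they do the work, as an engineer would, in place of code of your own. Each camera call takes 0.05 s, during which the arm holds its last target. There are 200 camera calls.

## Working session

There is one attempt and no reset: what is moved stays moved. The work goes in short steps, each a Python script; the robot and the scene stay as the last script left them, time stands still between calls to the robot, and variables do not carry over. Pictures are saved under pics/ and viewed, at most 10 in all, crops included, and the job is handed in when it is done.

```bash
mkdir -p pics; ls; python3 - <<'E'
from cell import r,optics
import numpy as np,cv2
for n in ["scene","top"]:
    d=optics.get_image(n); np.savez(f"{n}0.npz",**d)
    cv2.imwrite(f"pics/{n}0.png",d["pixels"][:,:,::-1])
    print(n,d["fx"],d["fy"],d["cx"],d["cy"],np.round(d["camera_from_world"],3).tolist())
print(r.finger_overhang,r.current_ee_rot(),r.current_t(),r.current_opening())
E
```

```text
pics
scene 396.3472421266788 396.3472421266788 277.1716616477477 209.6825806357956 [[-0.328, 0.945, -0.008, 0.129], [0.706, 0.239, -0.667, -0.366], [-0.628, -0.224, -0.745, 1.37], [0.0, 0.0, 0.0, 1.0]]
top 405.6271437283668 405.6271437283668 280.5466903286983 199.8291959612905 [[-0.015, -1.0, -0.023, 0.083], [-0.99, 0.018, -0.14, 0.562], [0.141, 0.021, -0.99, 1.166], [0.0, 0.0, 0.0, 1.0]]
0.022 [ 1.35453959e-01  9.90783496e-01 -5.26428251e-04 -1.06209383e-04] 0.1 0.9992097993129002
```

View pics/scene0.png

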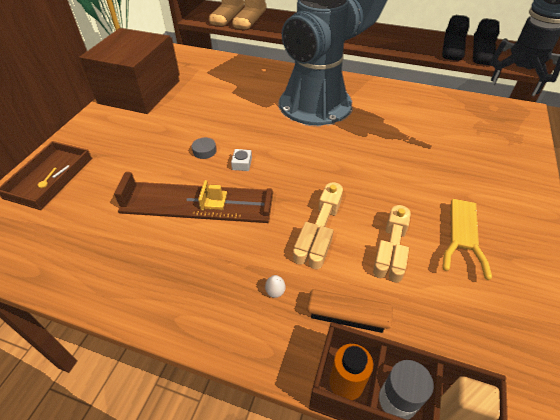

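View pics/top0.png

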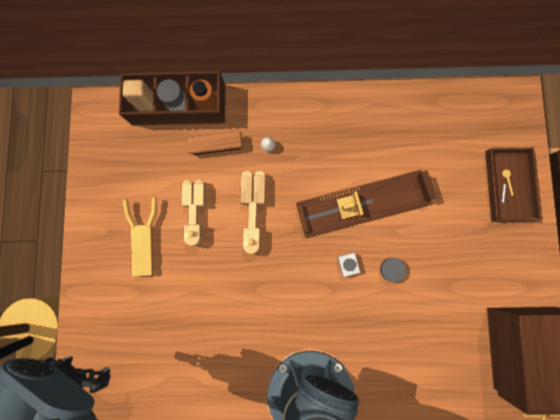

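The scene view shows the gauge at (195,200) with its heel stop on the left at (125,188), the long tree at (320,225) and the short tree at (395,240). In the top view the gauge runs from the heel stop (428,187) to the end block (303,220). The cursor is at (350,207). The long tree has its toe at (253,180) and its heel at (252,243).

```bash
cat > lib.py <<'E'
import numpy as np,cv2
from scipy.spatial.transform import Rotation as R
def cam_T(d,pose=None):
    if "camera_from_world" in d: return np.linalg.inv(d["camera_from_world"])
    W=np.eye(4); W[:3,:3]=R.from_quat(pose[1]).as_matrix(); W[:3,3]=pose[0]
    return W@d["mount"]
def rays(d,uv,pose=None):
    T=cam_T(d,pose); uv=np.atleast_2d(uv).astype(float)
    c=np.c_[(uv[:,0]-d["cx"])/d["fx"],(uv[:,1]-d["cy"])/d["fy"],np.ones(len(uv))]
    return T[:3,3],c@T[:3,:3].T
def onplane(d,uv,z,pose=None):
    o,v=rays(d,uv,pose); return o+v*((z-o[2])/v[:,2])[:,None]
def cloud(d,pose=None):
    h,w=d["depth"].shape; u,v=np.meshgrid(np.arange(w),np.arange(h))
    o,ry=rays(d,np.c_[u.ravel(),v.ravel()],pose)
    return (o+ry*d["depth"].reshape(-1,1)).reshape(h,w,3)
def meet(o1,v1,o2,v2):
    t=np.linalg.lstsq(np.c_[v1,-v2],o2-o1,rcond=None)[0]
    a,b=o1+t[0]*v1,o2+t[1]*v2; return (a+b)/2,np.linalg.norm(a-b)
def load(n): return dict(np.load(n,allow_pickle=True))
def rect(P):
    (c,s,a)=cv2.minAreaRect(P.astype(np.float32)); b=cv2.boxPoints((c,s,a))
    e=b[1]-b[0],b[2]-b[1]; l=max(e,key=np.linalg.norm)
    return np.array(c),sorted(s),np.arctan2(l[1],l[0])
E
python3 - <<'E'
from lib import *
for n,box in [("top",{"gauge":(290,165,442,245),"long":(236,165,272,260),"cursor":(332,185,368,222)}),("scene",{"gauge":(108,165,280,225),"long":(290,175,347,272),"cursor":(195,178,230,214)})]:
    d=load(n+"0.npz"); P=cloud(d); hsv=cv2.cvtColor(d["pixels"],cv2.COLOR_RGB2HSV)
    print(n,"table z",np.median(P[150:160,280:300,2]) if n=="top" else np.median(P[110:130,200:250,2]))
    for k,(a,b,c,e) in box.items():
        Q=P[b:e,a:c]; H=Q[...,2]; dep=d["depth"][b:e,a:c]>0
        m=(H>0.006)&dep&(H<.09); 
        q=Q[m]; c_,s,an=rect(q[:,:2]); print(k,m.sum(),c_.round(4),np.round(s,4),round(np.degrees(an),2),"z pct",np.percentile(q[:,2],[5,25,50,75,95,99]).round(4))
        if k=="gauge":
            w=q[q[:,2]>.045]; print("  tall",w[:,:2].min(0),w[:,:2].max(0),w.mean(0).round(3))
E
```

```text
top table z 0.0014830022661398434
gauge 5117 [ 0.5509 -0.184 ] [0.2422 0.4601] 88.81 z pct [0.008  0.0118 0.014  0.0168 0.0581 0.0668]
  tall [ 0.51583217 -0.37545044] [ 0.64144058 -0.10601022] [ 0.579 -0.277  0.061]
long 1417 [0.5346 0.1577] [0.1071 0.2886] -0.65 z pct [0.0153 0.0403 0.0432 0.047  0.0517 0.0647]
cursor 1219 [ 0.5542 -0.1346] [0.1081 0.1112] -1.16 z pct [0.0099 0.0127 0.0155 0.0244 0.0574 0.0708]
scene table z 0.0013308524368829677
gauge 5172 [ 0.5101 -0.1815] [0.201  0.3955] -75.67 z pct [0.0101 0.0121 0.0133 0.0166 0.0587 0.0661]
  tall [ 0.51097125 -0.37214422] [ 0.63861169 -0.10212911] [ 0.577 -0.256  0.058]
long 2028 [0.5295 0.1645] [0.0723 0.2503] -2.19 z pct [0.014  0.0364 0.0417 0.0441 0.05   0.0633]
cursor 1011 [ 0.535  -0.1356] [0.0937 0.1133] 23.51 z pct [0.0113 0.0133 0.0228 0.039  0.0655 0.0695]
```

```bash
cat >> lib.py <<'E'
def quat(phi):  # tool down, closing axis (tool y) at angle phi
    y=np.array([np.cos(phi),np.sin(phi),0]); z=np.array([0,0,-1.]); return R.from_matrix(np.c_[np.cross(y,z),y,z]).as_quat()
def near(r,p,phi):
    best=None
    for f in (phi,phi+np.pi):
        q=r.inverse_kinematics(list(p),list(quat(f)))
        if q is not None:
            c=abs(q[5])
            if best is None or c<best[0]: best=(c,f,q)
    return best[1],best[2]
def snap(r,optics,name):
    pose=(np.array(r.current_tool_pos()),np.array(r.current_ee_rot()))
    d=optics.get_image("wrist"); np.savez(name+".npz",p=pose[0],o=pose[1],**d); cv2.imwrite(f"pics/{name}.png",d["pixels"][:,:,::-1])
    return d,pose
E
python3 - <<'E'
from lib import *
from cell import r,optics
f,q=near(r,[.52,.15,.36],np.pi/2); print(f,np.round(q,2))
r.move_to([.52,.15,.36],list(quat(f))); print(r.current_t()); r.sleep(.2)
d,_=snap(r,optics,"w1"); print(np.round(d["mount"],3),d["fx"])
f,q=near(r,[.55,-.16,.38],np.radians(15)); print(f,np.round(q,2))
r.move_to([.55,-.16,.38],list(quat(f))); print(r.current_t());r.sleep(.2)
snap(r,optics,"w2")
a,b=cv2.imread("pics/w1.png"),cv2.imread("pics/w2.png")
cv2.imwrite("pics/w12.png",cv2.resize(np.vstack([a,b]),(448,600)) if 0 else cv2.resize(np.hstack([a,b]),(800,300)))
print(r.current_contact_force())
E
```

```text
1.5707963267948966 [ 0.19  0.25  1.53 -0.    1.37 -1.38]
2.0583
[[-0.    -0.966 -0.259  0.066]
 [ 1.    -0.     0.001 -0.001]
 [-0.001 -0.259  0.966 -0.121]
 [ 0.     0.     0.     1.   ]] 320.6051021929639
0.2617993877991494 [-0.36  0.3   1.41 -0.    1.43 -0.63]
3.5
[-0.09836247 -0.78792531 -0.33061076]
```

View pics/w12.png

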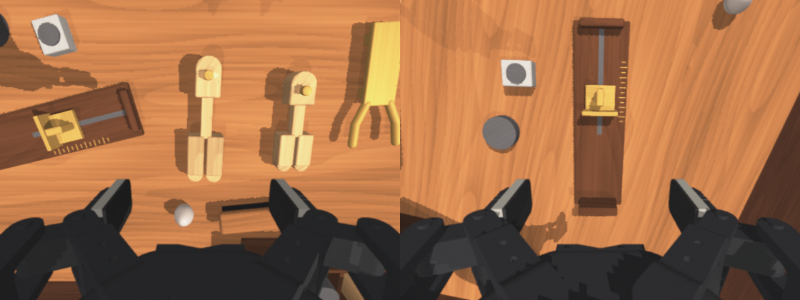

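The left half (w1) shows the long tree with its heel at full-resolution px (290,85) and toe at (287,250). The right half (w2) shows the whole gauge, with the end block at (282,30), the cursor at (281,140) and the heel stop at (275,293).

```bash
python3 - <<'E'
from lib import *
def ld(n): d=load(n+".npz"); return d,(d["p"],d["o"])
def show(k,q): c,s,a=rect(q[:,:2]); print(k,len(q),c.round(4),np.round(s,4),round(np.degrees(a),2))
# gauge
d,p=ld("w2"); P=cloud(d,p); hsv=cv2.cvtColor(d["pixels"],cv2.COLOR_RGB2HSV); U=slice(235,335)
roi=np.zeros(P.shape[:2],bool); roi[22:303,235:325]=1
Z=P[...,2]; print("table",np.median(Z[150:250,330:400]))
m=roi&(Z>.008)&(Z<.09)&(d["depth"]>0); m=cv2.morphologyEx(m.astype(np.uint8),cv2.MORPH_OPEN,np.ones((3,3)))>0
show("gauge all",P[m]); low=m&(Z<.018); show("board",P[low]); print("bed z",np.median(Z[low]))
v=np.zeros_like(m); v[280:303]=1; w=m&v&(Z>.055); show("heelstop top",P[w]); print(np.median(P[w][:,2]))
c,s,a=rect(P[m][:,:2]); x=np.array([np.cos(a),np.sin(a)]); x*=np.sign(x[1]); y=np.array([-x[1],x[0]])
print("x",x,np.degrees(np.arctan2(x[1],x[0])))
xs=lambda M:(P[M][:,:2]-c)@x; ys=lambda M:(P[M][:,:2]-c)@y
pc=lambda A:np.percentile(A,[1,5,50,95,99]).round(4)
print("all",pc(xs(m)),pc(ys(m))); print("stop x",pc(xs(w)),"y",pc(ys(w)))
e=m&(Z>.026)&(Z<.04); e[50:]=0; print("endblock",pc(xs(e)),np.median(Z[e]))
cu=m&(hsv[...,0]>18)&(hsv[...,0]<35)&(hsv[...,1]>120)&(Z>.018); cu[:100]=0;cu[200:]=0
for lo,hi,k in [(.018,.028,"foot"),(.046,.058,"face top"),(.062,.075,"fin top")]:
    f=cu&(Z>lo)&(Z<hi); print(k,f.sum(),"x",pc(xs(f)),"y",pc(ys(f)),"z",np.median(Z[f]))
# tree
for n,box in [("w1",(60,262,255,320)),("top0",(165,260,236,272)),("scene0",(175,272,290,347))]:
    d=load(n+".npz"); p=(d["p"],d["o"]) if "p" in d else None
    P=cloud(d,p); Z=P[...,2]; roi=np.zeros(Z.shape,bool); roi[box[0]:box[1],box[2]:box[3]]=1
    hsv=cv2.cvtColor(d["pixels"],cv2.COLOR_RGB2HSV)
    t=roi&(Z>.030)&(Z<.056)&(d["depth"]>0); t=cv2.morphologyEx(t.astype(np.uint8),cv2.MORPH_OPEN,np.ones((3,3)))>0
    show(n+" tree",P[t]); c,s,a=rect(P[t][:,:2]); q=P[t]; X=q[:,0]
    toe=q[X>c[0]+.04]; heel=q[X<c[0]-.06]; nk=q[(X>c[0]-.04)&(X<c[0]+.015)]
    for k,g in [("toe",toe),("heel",heel),("neck",nk)]: print("  ",k,"x",g[:,0].min().round(4),g[:,0].max().round(4),"y",np.percentile(g[:,1],[2,98]).round(4),np.mean(np.percentile(g[:,1],[2,98])).round(4),"z",np.median(g[:,2]).round(4))
    kn=roi&(Z>.058); 
    if kn.any(): print("   knob",P[kn].mean(0).round(4))
E
```

```text
table -2.5739810621872028e-05
gauge all 19530 [ 0.5524 -0.1728] [0.1102 0.3949] -76.14
board 15503 [ 0.5524 -0.1726] [0.1102 0.3928] -76.14
bed z 0.012111292036850074
heelstop top 702 [ 0.5972 -0.3545] [0.0206 0.0839] 13.69
0.0613408445529299
x [-0.23962393  0.9708658 ] 103.86434
all [-0.1911 -0.1781  0.0263  0.1825  0.1933] [-0.0536 -0.0489  0.0001  0.049   0.0536]
stop x [-0.1967 -0.1954 -0.1853 -0.1776 -0.1772] y [-0.0415 -0.037   0.0013  0.0373  0.0416]
endblock [0.182  0.1823 0.1887 0.1956 0.1969] 0.03192873675586738
foot 850 x [0.0276 0.0299 0.0559 0.0742 0.0756] y [-0.0282 -0.0267 -0.0102  0.0269  0.0283] z 0.023147695702305682
face top 240 x [0.019  0.0194 0.0225 0.0256 0.0259] y [-0.0322 -0.0294  0.0005  0.0306  0.0334] z 0.05302104996000481
fin top 220 x [0.0403 0.0415 0.0546 0.0675 0.0687] y [-0.0064 -0.006  -0.0005  0.0058  0.0061] z 0.06789406004384052
w1 tree 5588 [0.5287 0.163 ] [0.0721 0.2481] -1.96
   toe x 0.5687 0.6533 y [0.1259 0.1943] 0.1601 z 0.0418
   heel x 0.4047 0.4682 y [0.1423 0.1877] 0.165 z 0.0481
   neck x 0.4893 0.5436 y [0.1528 0.1735] 0.1631 z 0.0401
   knob [0.4423 0.1617 0.1549]
top0 tree 1251 [0.5312 0.1572] [0.0696 0.2464] -0.1
   toe x 0.5721 0.6545 y [0.1225 0.1914] 0.157 z 0.0427
   heel x 0.408 0.4693 y [0.1385 0.1852] 0.1619 z 0.0488
   neck x 0.4927 0.546 y [0.1501 0.1712] 0.1606 z 0.0409
   knob [0.4261 0.1233 0.4637]
scene0 tree 1651 [0.5293 0.1651] [0.0723 0.2497] -2.53
   toe x 0.5693 0.6548 y [0.1277 0.1967] 0.1622 z 0.0419
   heel x 0.4045 0.4691 y [0.1444 0.1908] 0.1676 z 0.0487
   neck x 0.4893 0.5442 y [0.1542 0.1757] 0.1649 z 0.0403
   knob [0.7111 0.2074 0.3313]
```

```bash
cat >> lib.py <<'E'
GA=np.radians(103.86); GX=np.array([np.cos(GA),np.sin(GA)]); GY=np.array([-GX[1],GX[0]])
G0=np.array([.5524,-.1728])-.1775*GX
def gp(x,y,z): return list(G0+x*GX+y*GY)+[z]
def gx(p): return float((np.array(p[:2])-G0)@GX)
PH=GA-np.pi/2
E
python3 - <<'E'
from lib import *
from cell import r,optics
Q=list(quat(PH)); x0=.2322
r.move_to(gp(x0,0,.13),Q); r.move_linear(gp(x0,0,.055),vel=.08)
f0=np.array(r.current_contact_force()); r.set_gripper(0.0,25); r.sleep(.1)
print("open",r.current_opening(),"f",r.current_finger_force(),(np.array(r.current_contact_force())-f0).round(2))
f0=np.array(r.current_contact_force())
r.move_linear(gp(x0+.095,0,.055),vel=.06)
s=.095
while s<.112:
    s+=.0015; r.move_linear(gp(x0+s,0,.055),vel=.03); r.sleep(.1)
    F=(np.array(r.current_contact_force())-f0); fx=F[:2]@GX; print(round(s,4),round(gx(r.current_tool_pos()),4),round(fx,2))
    if fx<-9: break
print(r.current_t())
snap(r,optics,"w3")
E
```

```text
open 0.1554006826431249 f 28.430238962173462 [-0.46  2.02  1.57]
0.0965 0.3287 -1.97
0.098 0.3302 -1.34
0.0995 0.3316 -1.69
0.101 0.3331 -1.1
0.1025 0.3346 -1.17
0.104 0.336 -2.2
0.1055 0.3362 -14.94
10.75
```

```bash
python3 - <<'E'
from lib import *
from cell import r,optics
r.set_gripper(1.0); r.move_linear(gp(.336,0,.16),vel=.2)
snap(r,optics,"w4")
a=np.radians(-1.8); t=np.array([np.cos(a),np.sin(a)]); n=np.array([.5290,.1630])-.010*t
Q=list(quat(a-np.pi/2))
r.move_to([*n,.22],Q); r.sleep(.2); snap(r,optics,"w5"); print(r.current_t(),np.round(r.current_q(),2))
d=load("w5.npz"); p=(d["p"],d["o"]); P=cloud(d,p); Z=P[...,2]
L=(P[...,:2]-n)@t; S=(P[...,:2]-n)@np.array([-t[1],t[0]])
for k,lo,hi in [("neck",-.03,.025),("heel",-.10,-.05),("toe",.045,.10)]:
    m=(L>lo)&(L<hi)&(abs(S)<.05)&(Z>.03)&(Z<.056)
    print(k,m.sum(),np.percentile(S[m],[2,50,98]).round(4) if m.any() else None,np.median(Z[m]) if m.any() else None)
m=(abs(S)<.05)&(Z>.03)&(Z<.056)&(abs(L)<.15); print("ends",L[m].min(),L[m].max())
E
```

```text
14.3583 [ 0.22  0.38  1.7  -0.    1.06  1.82]
neck 1289 [-0.0121 -0.0015  0.0091] 0.04020808434187201
heel 1883 [-0.0245 -0.0015  0.0212] 0.048220548256434737
toe 4813 [-0.0358 -0.0041  0.0328] 0.0421201227551683
ends -0.1125962801949906 0.13533202612957881
```

View pics/w5.png

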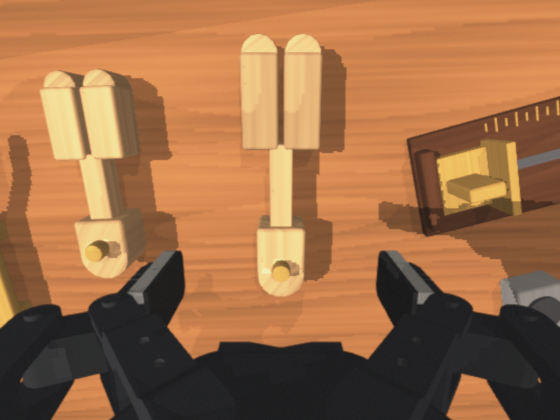

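The picture shows the long tree straight below the jaws, with its neck at (281,190), heel at (281,255) and toe at (281,95). The path down to the neck is free. The cursor, at (478,180), is out by the end block.

```bash
python3 - <<'E'
from lib import *
from cell import r,optics
a=np.radians(-1.8); t=np.array([np.cos(a),np.sin(a)]); n=np.array([.5290,.1630])-.0095*t-.0008*np.array([-t[1],t[0]])
r.move_linear([*n,.08],vel=.15); r.move_linear([*n,.031],vel=.06)
f0=np.array(r.current_contact_force()); r.set_gripper(0.0,40); r.sleep(.1)
print("open",r.current_opening(),r.current_finger_force(),(np.array(r.current_contact_force())-f0).round(2))
r.move_linear([*n,.06],vel=.06); r.sleep(.1); print("lifted",(np.array(r.current_contact_force())-f0).round(2),r.current_opening())
r.move_linear([*n,.20],vel=.2)
x=.010+.125-.010
r.move_to(gp(x,0,.20),list(quat(PH))); r.sleep(.2); print(r.current_t(),r.current_opening(),np.round(r.current_q(),2))
for k in("scene","top"): 
    d=optics.get_image(k); np.savez(k+"1.npz",**d); cv2.imwrite(f"pics/{k}1.png",d["pixels"][:,:,::-1])
snap(r,optics,"w6")
d=load("w6.npz"); P=cloud(d,(d["p"],d["o"])); P=P[(d["depth"]>0)]
L=(P[:,:2]-G0)@GX; S=(P[:,:2]-G0)@GY; Z=P[:,2]
for k,lo,hi in [("heel",0,.075),("toe",.16,.25)]:
    m=(L>lo)&(L<hi)&(abs(S)<.06)&(Z>.18)&(Z<.24); print(k,m.sum(),np.percentile(S[m],[2,50,98]).round(4) if m.any() else "",np.percentile(Z[m],[5,50,95]).round(4) if m.any() else "")
m=(abs(S)<.05)&(Z>.19)&(Z<.225)&(L<.1); print(L[m].min() if m.any() else "")
m=(abs(S)<.05)&(Z>.19)&(Z<.225)&(L>.18); print(L[m].max() if m.any() else "")
E
```

```text
open 0.2530928548556015 40.4986846446991 [-0.3   0.89  3.38]
lifted [ 0.51 -0.39 -3.97] 0.25213192488060904
21.0417 0.24991171917832466 [-0.45  0.51  1.55  0.    1.08 -0.7 ]
heel 0  
toe 40986 [-0.0333  0.0006  0.0342] [0.2093 0.2109 0.212 ]
0.09888937677948052
0.2296990564455725
```

View pics/w6.png

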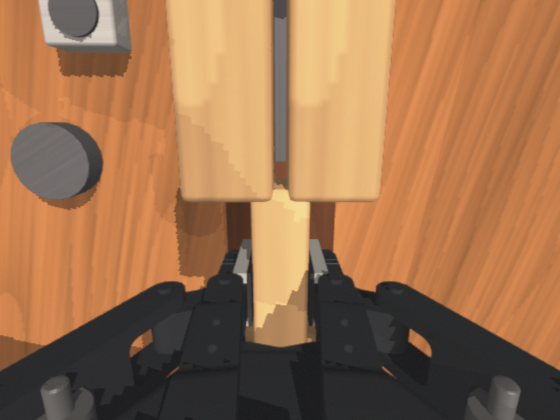

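The picture shows the tree held level and square over the board. The toe slit (281,95) lines up with the rail slot, and the neck (281,250) sits centred in the pads. Before lowering it I'll check the toe block's near edge and the heel from the fixed cameras.

```bash
python3 - <<'E'
from lib import *
from cell import r,optics
d=load("w6.npz"); P=cloud(d,(d["p"],d["o"])); L=(P[...,:2]-G0)@GX; S=(P[...,:2]-G0)@GY; Z=P[...,2]
m=(abs(S)>.015)&(abs(S)<.03)&(Z>.205)&(Z<.214); print("toe block near edge (want .160):",np.percentile(L[m],.5).round(4))
for n in("top1","scene1"):
    d=load(n+".npz"); P=cloud(d); L=(P[...,:2]-G0)@GX; S=(P[...,:2]-G0)@GY; Z=P[...,2]
    m=(abs(S)<.045)&(Z>.19)&(Z<.225)&(L>-.03)&(L<.06); 
    if m.any(): print(n,"heel",m.sum(),np.percentile(L[m],[0,2,50]).round(4),np.percentile(S[m],[2,98]).round(4))
r.move_linear(gp(.125,0,.07),vel=.15); r.move_linear(gp(.125,0,.0465),vel=.05); r.sleep(.1)
f0=np.array(r.current_contact_force()); z=.0465
while z>.040:
    z-=.0006; r.move_linear(gp(.125,0,z),vel=.02); r.sleep(.06)
    F=np.array(r.current_contact_force())-f0; 
    if F[2]>2.5: break
print("z",z,F.round(2),r.current_t())
E
```

```text
toe block near edge (want .160): 0.1324
scene1 heel 308 [0.015  0.0177 0.0407] [-0.0242  0.0176]
z 0.04289999999999998 [-2.78  1.43  7.53] 24.775
```

```bash
python3 - <<'E'
from lib import *
from cell import r,optics
r.set_gripper(1.0); r.sleep(.1)
r.move_linear(gp(.125,0,.14),vel=.12); r.sleep(.3)
r.move_to(gp(.20,0,.33),list(quat(PH))); r.sleep(.2); snap(r,optics,"w7"); print(r.current_t())
d=load("w7.npz"); P=cloud(d,(d["p"],d["o"])); L=(P[...,:2]-G0)@GX; S=(P[...,:2]-G0)@GY; Z=P[...,2]
for k,lo,hi,z0 in [("heel",0,.07,.056),("toe",.17,.24,.05)]:
    m=(L>lo)&(L<hi)&(abs(S)<.05)&(Z>z0-.006)&(Z<z0+.01); print(k,m.sum(),np.percentile(S[m],[2,98]).round(4),np.mean(np.percentile(S[m],[2,98])).round(4),np.median(Z[m]).round(4))
m=(abs(S)<.03)&(Z>.03)&(Z<.065)
print("toe end",L[m&(L<.285)&(L>.2)].max().round(4),"heel end",L[m&(L>.003)&(L<.1)].min().round(4),"cursor face",L[m&(L>.285)].min().round(4))
E
```

```text
27.8583
heel 1101 [-0.0228  0.0234] 0.0003 0.0597
toe 2994 [-0.0342  0.0346] 0.0002 0.054
toe end 0.2603 heel end 0.0132 cursor face 0.2994
```

View pics/w7.png

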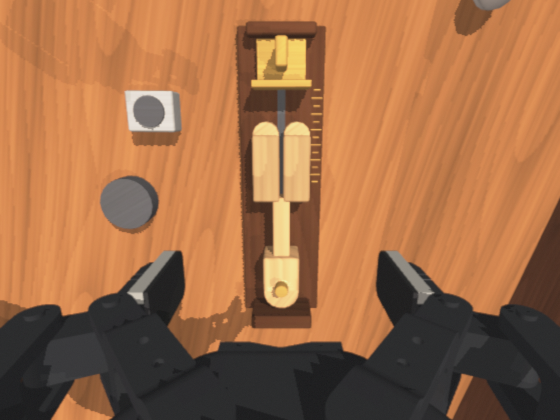

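The picture shows the tree flat and centred, heel (281,300) about 10 mm from the stop, toe at (281,125). The cursor face (281,85) is at its outer stop. Next I close the cursor with force feedback.

```bash
python3 - <<'E'
from lib import *
from cell import r,optics
Q=list(quat(PH)); x=.336
r.move_to(gp(x,0,.14),Q); r.move_linear(gp(x,0,.055),vel=.08)
r.set_gripper(0.0,25); r.sleep(.1); print(r.current_opening(),r.current_finger_force())
f0=np.array(r.current_contact_force())
r.move_linear(gp(.300,0,.055),vel=.04); r.sleep(.1)
F=np.array(r.current_contact_force())-f0; print("free",round(F[:2]@GX,2))
r.move_linear(gp(.2905,0,.055),vel=.02); x=.2905
while x>.279:
    r.sleep(.08); F=np.array(r.current_contact_force())-f0; fx=F[:2]@GX
    print(round(x,4),round(gx(r.current_tool_pos()),4),round(fx,2))
    if fx>10: break
    x-=.0007; r.move_linear(gp(x,0,.055),vel=.02)
print(r.current_t())
E
```

```text
0.16235322180107709 28.452427983283997
free -2.19
0.2905 0.2908 0.92
0.2898 0.2902 3.35
0.2891 0.2896 2.2
0.2884 0.2889 3.15
0.2877 0.2882 2.51
0.287 0.2875 3.4
0.2863 0.2868 3.07
0.2856 0.2861 3.05
0.2849 0.2858 6.28
0.2842 0.2858 11.66
35.6
```

```bash
python3 - <<'E'
from lib import *
from cell import r,optics
r.set_gripper(1.0); r.move_linear(gp(.2855,0,.14),vel=.12)
r.move_to(gp(.20,0,.33),list(quat(PH))); r.sleep(.3); snap(r,optics,"w8"); print(r.current_t())
d=load("w8.npz"); P=cloud(d,(d["p"],d["o"])); L=(P[...,:2]-G0)@GX; S=(P[...,:2]-G0)@GY; Z=P[...,2]
for k,lo,hi,z0 in [("heel",0,.07,.06),("toe",.17,.23,.054)]:
    m=(L>lo)&(L<hi)&(abs(S)<.05)&(abs(Z-z0)<.006); print(k,np.mean(np.percentile(S[m],[2,98])).round(4),np.median(Z[m]).round(4))
m=(abs(S)<.006)&(Z>.062)&(Z<.075)&(L>.2); print("fin mid (want .286)",((L[m].min()+L[m].max())/2).round(4))
cv2.imwrite("pics/w8c.png",cv2.resize(d["pixels"][10:340,200:370,::-1],None,fx=1.8,fy=1.8))
E
```

```text
38.3417
heel -0.0002 0.0597
toe 0.0001 0.054
fin mid (want .286) 0.2852
```

View pics/w8c.png

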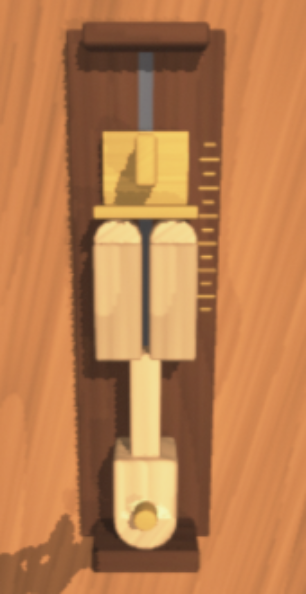

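The crop shows the heel touching the heel stop (145,545) and the cursor face against the toe (145,213). The tree is centred and the gripper is clear.

```bash
python3 -c "
from cell import r
print(r.hand_in())"
```

```text
the job is handed in; nothing more can be done
None
```

I handed the job in at about 38 s: the long tree lies flat and centred on the gauge with its heel at the heel stop, the cursor rests against its toe, and the arm is clear; the hand-in returned no verdict.

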